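# Put the spare microscope optics back in their trays

### The arm

A 7-joint arm with a two-finger parallel gripper is mounted at the origin on the work surface. World frame = base frame: x ahead of the robot, y to its left, z up, the work surface at z = 0. Lengths are in m, angles in rad, forces in N, time in s.
With the tool pointing down it reaches from about 0.4 to 0.85 m from the base axis. Payload 10.4 kg.
Tool frame: the origin (TCP) lies at the very end of the fingers, on their centre line; the grasp point (between the pads) lies 19 mm behind it; z points along the fingers, y is the line along which they close (so a half turn about z gives the same grasp; the last joint's range is limited). The gripper opens to 85 mm and grips with 20 to 120 N. Pads are 22 mm wide; open, the fingers measure 114 mm over their backs; the gripper's body (76 mm by 85 mm) begins 54 mm behind the grasp point. The pads swing forward as they close: fully open they stand 13 mm farther back than shut.
Start: joints at [1.278, 0.332, -0.065, 1.46, 0.022, 1.35, -0.088], TCP at [0.167, -0.602, 0.231] pointing down, gripper open.
Joint ranges: [-2.6, 2.6], [-0.5, 2.12], [-1.47, 1.34], [0.16, 2.42], [-1.27, 4.41], [0.06, 2.06], [-2.6, 2.6]. Speed limits (rad/s): [2.22, 2.22, 2.79, 2.79, 3.14, 3.14, 3.14].

### API

Orientations are given as a 3x3 rotation matrix whose columns are the frame's x, y, z axes.
In Python, from rig import * gives the robot as it stands.
- The arm moves only by the shell command python3 -m pendant 'ROWS' [FORCE]. ROWS is JSON, a list of rows, each a list of 3 entries, a list of its own where there are three numbers: the shift along the tool's x, y, z each as a share of 100 mm, from -1 to 1, then the turn, a rotation vector about the tool's x, y, z each as a share of 120 degrees, from -1 to 1, then the opening, from 0 (shut) to 1 (fully open). In form: [[[tx, ty, tz], [rx, ry, rz], claw], ...]. A call has 1 to 10 rows; each row is the pose to reach, as a shift and turn from the pose commanded when the call began, along the tool's axes at that moment; what a row does not reach only later rows make up. A row lasts 1/12 s, in which the tool goes at most 41.7 mm and 7.16 degrees, less where a joint would pass 70% of its speed; a pose out of reach is approached as far as the arm can. A call with a number of a shift or a turn outside -1 to 1 is refused whole. A call with a gripper value outside its range is refused whole. The fingers move at their own pace and stop on an object; FORCE is the grip in N (left out, the last holds). Time passes only in rows, so rows that repeat a pose let the fingers close. It gives the time, the measured TCP pose, the force, the opening and the grip force at its end, in the units of the state.
- get_state(): the state, without advancing time (a new reading comes with each control period).
- snapshot(name): name is "side" or "top" or "wrist"; returns (picture, depth): 384x512x3 uint8, red, green, blue; 384x512 float32, m along the optical axis (not along the pixel's ray), 0 where there is no reading.
- camera_params(name): a dict with "fx", "fy", "cx", "cy" (pixels), "dist_coeffs" ([k1, k2, p1, p2, k3] as OpenCV has them; the pictures are not rectified), "rvec" (rotation vector, rad) and "tvec" (3), from world to camera coordinates, as OpenCV has them; the wrist camera has in their place "mount" (4x4, takes a point from camera to tool coordinates, whose origin is the TCP and whose axes are the flange's). Camera axes: x right, y down, z forward; pixel columns grow to the right and rows downward; lengths in m; the calibration is good to about 2 mm. A picture is of the moment at which its call begins: read the wrist's pose just before it. camera_params takes no time and is no camera call.
- close_job(): hands the job in; it is judged then, once.
Trained networks look in the newest picture that a camera, given by its name, has taken for a name from the list of things; names that differ only in an ending like _2 or _b are one class to them, and where a whole thing is asked for, a point or a joint stands for the part that bears it (a point fixed in the world has none). Each returns a list of dicts, best first, with "score" (0 to 1); they miss things now and then, are a little off and sometimes report something else, mostly with a low value. They report only what shows in the picture. A call takes as long as a camera call.
- boxes_of(camera, name): "location" ([x, y, z] in m, in world coordinates, good to about 4 mm: the middle of the surface that is visible of it).
The state is a dict: "time_s": time; "qpos": joint angles; "dq": joint speeds; "effort": joint torques, N m; "eef_pos": TCP position; "tool_rot": TCP orientation; "wrist_force": force on the tool from outside, world axes, zero at the start; "wrist_torque": the same for the moment, N m; "opening": finger opening in m; "grip_force": force on a finger pad.
Only numpy, scipy, OpenCV 4.12 (cv2) and the standard library are available. Lean on these libraries where they do the work, as an engineer would, in place of code of your own. Each camera call takes 0.05 s, during which the arm holds its last target. There are 200 camera calls.

### The job

Clear the spare microscope optics off the bench: put the two loose objective lenses, the two loose eyepieces and the loose filter each into the tray that already holds one of its kind, one to an empty compartment, standing the same way up as it stands now and flat on the compartment's floor. Set each one down rather than dropping it, and do not let any of them topple over.

Things in the scene. Friction and masses are not known exactly. Their poses are not given: they have to be found in the camera images.
- objective_a: First loose microscope objective lens standing on the bench, nose up, round about its z axis, steel, 46 mm tall: black screw cap 28 mm in diameter over the lowest 8 mm, then a straight barrel 25 mm in diameter from 8 to 32 mm (grip it here), then a cone down to 14 mm at the top. About 90 g. Origin: centre of the underside, z up
- objective_b: Second loose microscope objective lens standing on the bench, nose up, round about its z axis, steel, 46 mm tall: black screw cap 28 mm in diameter over the lowest 8 mm, then a straight barrel 25 mm in diameter from 8 to 32 mm (grip it here), then a cone down to 14 mm at the top. About 90 g. Origin: centre of the underside, z up
- eyepiece_a: First loose microscope eyepiece standing on the bench, round about its z axis, 46 mm tall: black drum 36 mm in diameter over the lowest 20 mm, then a straight aluminium tube 23 mm in diameter from 20 to 46 mm (grip it here). About 70 g. Origin: centre of the underside, z up
- eyepiece_b: Second loose microscope eyepiece standing on the bench, round about its z axis, 46 mm tall: black drum 36 mm in diameter over the lowest 20 mm, then a straight aluminium tube 23 mm in diameter from 20 to 46 mm (grip it here). About 70 g. Origin: centre of the underside, z up
- filter: loose filter in its mount lying flat on the bench: black disc 40 mm in diameter and 16 mm thick with a glass face on top (a slightly proud grey band, 41 mm, is only seen). About 40 g. Origin: centre of the underside, z up
- objective_tray: grey tray fixed to the bench, 64 mm (x) by 184 mm (y): a row of 3 square compartments along y, 56 by 56 mm inside, 60 mm apart; floor 4 mm thick, walls and dividers 4 mm thick, tops 9 mm above the bench. An objective lens just like the loose ones is fixed in the compartment centred at x = 0, y = -60 mm; those at y = 0 and y = +60 mm are empty. Origin: centre of the underside, z up
- eyepiece_tray: grey tray fixed to the bench, 64 mm (x) by 184 mm (y): a row of 3 square compartments along y, 56 by 56 mm inside, 60 mm apart; floor 4 mm thick, walls and dividers 4 mm thick, tops 9 mm above the bench. An eyepiece just like the loose ones is fixed in the compartment centred at x = 0, y = -60 mm; those at y = 0 and y = +60 mm are empty. Origin: centre of the underside, z up
- filter_tray: grey tray fixed to the bench, 64 mm (x) by 124 mm (y): a row of 2 square compartments along y, 56 by 56 mm inside, 60 mm apart; floor 4 mm thick, walls and dividers 4 mm thick, tops 9 mm above the bench. A mounted filter just like the loose one is fixed in the compartment centred at x = 0, y = -30 mm; the one at y = +30 mm is empty. Origin: centre of the underside, z up

How it is judged:
At the end, for the whole second after the job is handed in: All five stand upright (within 0.1 rad), flat on the floor (3 mm) of a compartment of their own in their kind's tray, within 15 mm (objective), 11 mm (eyepiece) or 9 mm (filter) of its centre along the tray's x and y, released and at rest (((x of objective_a in the frame of objective_tray between -0.015 and 0.015 m and y of objective_a in the frame of objective_tray between -0.015 and 0.015 m and z of objective_a in the frame of objective_tray between 0.001 and 0.007 m and x of objective_b in the frame of objective_tray between -0.015 and 0.015 m and y of objective_b in the frame of objective_tray between 0.045 and 0.075 m and z of objective_b in the frame of objective_tray between 0.001 and 0.007 m) or (x of objective_a in the frame of objective_tray between -0.015 and 0.015 m and y of objective_a in the frame of objective_tray between 0.045 and 0.075 m and z of objective_a in the frame of objective_tray between 0.001 and 0.007 m and x of objective_b in the frame of objective_tray between -0.015 and 0.015 m and y of objective_b in the frame of objective_tray between -0.015 and 0.015 m and z of objective_b in the frame of objective_tray between 0.001 and 0.007 m)) and ((x of eyepiece_a in the frame of eyepiece_tray between -0.011 and 0.011 m and y of eyepiece_a in the frame of eyepiece_tray between -0.011 and 0.011 m and z of eyepiece_a in the frame of eyepiece_tray between 0.001 and 0.007 m and x of eyepiece_b in the frame of eyepiece_tray between -0.011 and 0.011 m and y of eyepiece_b in the frame of eyepiece_tray between 0.049 and 0.071 m and z of eyepiece_b in the frame of eyepiece_tray between 0.001 and 0.007 m) or (x of eyepiece_a in the frame of eyepiece_tray between -0.011 and 0.011 m and y of eyepiece_a in the frame of eyepiece_tray between 0.049 and 0.071 m and z of eyepiece_a in the frame of eyepiece_tray between 0.001 and 0.007 m and x of eyepiece_b in the frame of eyepiece_tray between -0.011 and 0.011 m and y of eyepiece_b in the frame of eyepiece_tray between -0.011 and 0.011 m and z of eyepiece_b in the frame of eyepiece_tray between 0.001 and 0.007 m)) and x of filter in the frame of filter_tray between -0.009 and 0.009 m and y of filter in the frame of filter_tray between 0.021 and 0.039 m and z of filter in the frame of filter_tray between 0.001 and 0.007 m and angle between each of objective_a, objective_b, eyepiece_a, eyepiece_b, filter's own z axis and vertical below 0.1 rad and linear speed of each of objective_a, objective_b, eyepiece_a, eyepiece_b, filter below 0.02 m/s and angular speed of each of objective_a, objective_b, eyepiece_a, eyepiece_b, filter below 0.3 rad/s); the robot touches nothing.
It fails at once if one of the optics topples over (leans more than 0.7 rad) (angle between any of objective_a, objective_b, eyepiece_a, eyepiece_b, filter's own z axis and vertical above 0.7 rad).
It fails at once if one of the optics is dropped (falls free of the fingers faster than 0.5 m/s, a drop of some 13 mm) ((contact force between the fingers and objective_a below 0.01 N and linear speed of objective_a above 0.5 m/s) or (contact force between the fingers and objective_b below 0.01 N and linear speed of objective_b above 0.5 m/s) or (contact force between the fingers and eyepiece_a below 0.01 N and linear speed of eyepiece_a above 0.5 m/s) or (contact force between the fingers and eyepiece_b below 0.01 N and linear speed of eyepiece_b above 0.5 m/s) or (contact force between the fingers and filter below 0.01 N and linear speed of filter above 0.5 m/s)).
It also fails if it takes over 120 s, if anything falls off the work surface, if the arm or the gripper's body presses on something with over 40 N, if the wrist force passes 120 N, or if a joint passes its speed limit or range.

## Working session

There is one attempt and no reset: what is moved stays moved. The work goes in short steps, Python scripts to look and compute and a shell command to move; the robot and the scene stay as the last step left them, time stands still between calls to the robot, and variables do not carry over. Pictures are saved under pics/ and viewed, at most 14 in all, crops included, and the job is handed in when it is done.

```bash
mkdir -p pics; ls
python3 - <<'E'
from rig import *
import cv2,numpy as np
s=get_state();print(s['eef_pos'],np.round(s['tool_rot'],3),s['opening'],s['wrist_force'])
for c in ['top','side']:
    p,d=snapshot(c);cv2.imwrite(f'pics/{c}0.png',p[:,:,::-1])
    for n in ['objective_a','eyepiece_a','filter','objective_tray','eyepiece_tray','filter_tray']:
        for b in boxes_of(c,n): print(c,n,round(b['score'],2),np.round(b['location'],3))
print(get_state()['time_s'])
E
```

```text
pics
[ 0.1664781  -0.60203406  0.2305228 ] [[ 0.964  0.267 -0.   ]
 [ 0.267 -0.964  0.001]
 [-0.    -0.001 -1.   ]] 0.08523412312997364 [ 0.06322448 -1.07221832  0.06054133]
top objective_a 0.65 [0.464 0.286 0.036]
top objective_a 0.62 [ 0.426 -0.284  0.033]
top eyepiece_a 0.68 [0.446 0.016 0.02 ]
top eyepiece_a 0.56 [0.471 0.126 0.02 ]
top filter 0.73 [ 0.457 -0.147  0.016]
top objective_tray 0.83 [ 0.615 -0.232  0.003]
top eyepiece_tray 0.71 [0.628 0.229 0.002]
top filter_tray 0.92 [ 0.607 -0.008  0.005]
top filter_tray 0.59 [ 0.429 -0.282  0.034]
side objective_a 0.65 [ 0.42  -0.296  0.03 ]
side objective_a 0.46 [0.464 0.283 0.024]
side eyepiece_a 0.83 [0.47  0.125 0.02 ]
side eyepiece_a 0.66 [0.443 0.009 0.017]
side filter 0.81 [ 0.444 -0.154  0.012]
side objective_tray 0.97 [ 0.613 -0.245  0.006]
side eyepiece_tray 0.83 [0.624 0.2   0.004]
side eyepiece_tray 0.66 [ 0.615 -0.247  0.003]
side filter_tray 0.59 [ 0.605 -0.026  0.006]
0.7
```

View pics/top0.png

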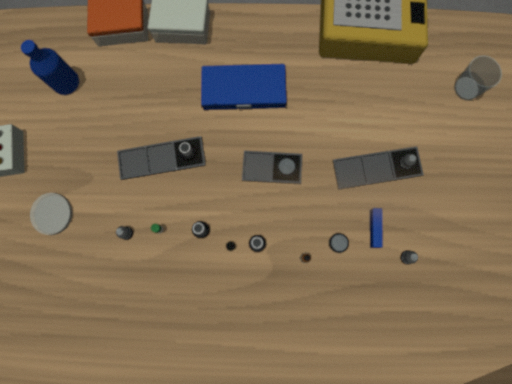

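View pics/side0.png

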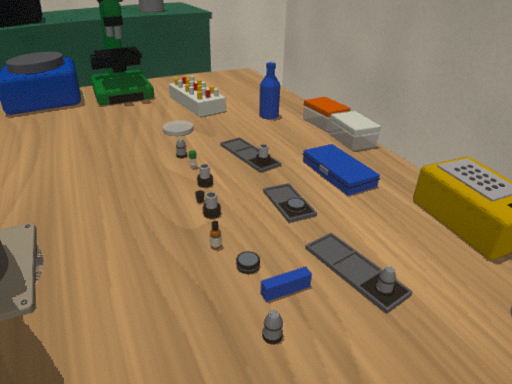

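The top view shows, left to right, the objective at (124,232), eyepieces at (201,229) and (257,242), the filter at (339,242) and the other objective at (409,257). The trays, left to right, are eyepiece (162,158), filter (272,167) and objective (378,168), and each one's occupant is at its right end. Small vials and a blue block stand between the parts, so I'll close the fingers along world x. Next I measure accurately.

```bash
cat > h.py <<'E'
from rig import *
import cv2,numpy as np
def cloud(c,s=None):
    s=get_state()
    p,d=snapshot(c);k=camera_params(c)
    K=np.array([[k['fx'],0,k['cx']],[0,k['fy'],k['cy']],[0,0,1]])
    v,u=np.mgrid[:384,:512]
    n=cv2.undistortPoints(np.stack([u,v],-1).reshape(-1,1,2).astype(float),K,np.array(k['dist_coeffs'])).reshape(384,512,2)
    P=np.dstack([n*d[...,None],d])
    if 'mount' in k:
        M=np.array(k['mount']);P=P@M[:3,:3].T+M[:3,3]
        P=P@np.array(s['tool_rot']).T+s['eef_pos']
    else:
        R=cv2.Rodrigues(np.array(k['rvec'],float))[0];P=(P-np.ravel(k['tvec']))@R
    P[d==0]=np.nan
    return p,P
E
python3 - <<'E'
from h import *
p,P=cloud('top')
z=P[...,2]
print('bench z',np.nanmedian(z[270:330,100:400]),np.nanstd(z[270:330,100:400]))
for n,u,v in [('objL',124,232),('eyeL',201,229),('eyeR',257,242),('fil',339,242),('objR',409,257),('green',157,228),('blk',231,246),('brown',306,257),('blue',377,228)]:
    w=P[v-16:v+17,u-16:u+17].reshape(-1,3);w=w[~np.isnan(w[:,2])]
    out=[]
    for lo in (.007,.03):
        q=w[w[:,2]>lo]
        if len(q)>3: out+=[lo,len(q),np.round((q.min(0)+q.max(0))/2*1000),np.round((q.max(0)-q.min(0))*1000)]
    print(n,*out)
g=p.astype(int);
for n,u0,u1,v0,v1 in [('eye',105,220,125,190),('fil',230,315,140,195),('obj',320,435,135,200)]:
    c=g[v0:v1,u0:u1];m=(abs(c[...,0]-c[...,2])<25)&(c.max(-1)<140)
    m=m.astype(np.uint8);_,l,st,_=cv2.connectedComponentsWithStats(cv2.morphologyEx(m,cv2.MORPH_CLOSE,np.ones((5,5))))
    i=1+st[1:,4].argmax();w=P[v0:v1,u0:u1][(l==i)];w=w[w[:,2]<.02]
    print(n,len(w),cv2.minAreaRect((w[:,:2]*1000).astype(np.float32)),np.median(w[:,2]))
E
```

```text
bench z 1.543598168903171e-05 0.001514768998300565
objL 0.007 180 [464. 293.  28.] [27. 26. 42.] 0.03 124 [465. 293.  39.] [25. 26. 18.]
eyeL 0.007 257 [473. 135.  29.] [35. 35. 43.] 0.03 118 [473. 135.  41.] [21. 21. 18.]
eyeR 0.007 245 [448.  19.  29.] [35. 32. 41.] 0.03 108 [448.  19.  41.] [22. 20. 18.]
fil 0.007 307 [ 453. -146.   14.] [39. 40. 13.]
objR 0.007 176 [ 425. -289.   28.] [26. 24. 43.] 0.03 126 [ 425. -289.   40.] [24. 23. 20.]
green 0.007 92 [473. 223.  27.] [15. 18. 36.] 0.03 70 [473. 223.  38.] [15. 18. 14.]
blk 0.007 78 [441.  73.  21.] [20. 18.  7.]
brown 0.007 75 [421. -78.  33.] [18. 17. 47.] 0.03 60 [420. -78.  44.] [16. 16. 27.]
blue 0.007 399 [ 483. -222.   21.] [66. 21. 27.] 0.03 159 [ 483. -222.   32.] [64. 19.  4.]
eye 2291 ((625.7828369140625, 228.92874145507812), (66.0080337524414, 184.51351928710938), 10.750514030456543) 0.005335405852024235
fil 1610 ((609.09130859375, -7.537113189697266), (123.60726165771484, 64.82789611816406), 88.34485626220703) 0.006138072633696114
obj 2416 ((613.0042114257812, -231.16168212890625), (64.68348693847656, 184.62350463867188), 9.97465991973877) 0.005341914046101638
```

```bash
python3 -m pendant '[[[0,0,0],[0,0,-0.62],1],[[0,0,0],[0,0,-0.62],1],[[0,0,0],[0,0,-0.62],1],[[0,0,0],[0,0,-0.62],1],[[0,0,0],[0,0,-0.62],1],[[0,0,0],[0,0,-0.62],1],[[0,0,0],[0,0,-0.62],1],[[0,0,0],[0,0,-0.62],1],[[0,0,0],[0,0,-0.62],1],[[0,0,0],[0,0,-0.62],1]]' 30; python3 -c "
from rig import *
print(get_state()['qpos'],get_state()['tool_rot'])"
```

```text
time_s: 1.58
eef_pos: [0.1666, -0.6024, 0.2313]
tool_rot: [[0.045, 0.999, 0.0], [0.999, -0.045, -0.0], [-0.0, 0.0, -1.0]]
wrist_force: [0.4, 0.0, -0.2]
opening: 0.0858
grip_force: 0.0
[ 1.40933788  0.34281589 -0.23346605  1.45200464  0.07969387  1.35595123
  1.12713146] [[ 4.48450047e-02  9.98993956e-01  2.47696682e-05]
 [ 9.98993952e-01 -4.48450021e-02 -9.63310758e-05]
 [-9.51233667e-05  2.90647162e-05 -9.99999995e-01]]
```

```bash
python3 -m pendant '[[[0.78,0.64,0.2],[0,0,-0.021],1],[[0.78,0.64,0.2],[0,0,-0.021],1],[[0.78,0.64,0.2],[0,0,-0.021],1],[[0.78,0.64,0.2],[0,0,-0.021],1],[[0.78,0.64,0.2],[0,0,-0.021],1]]' 
python3 -m pendant '[[[0.78,0.64,0.2],[0,0,0],1],[[0.78,0.64,0.2],[0,0,0],1],[[0.78,0.64,0.2],[0,0,0],1],[[0.78,0.64,0.2],[0,0,0],1],[[0.78,0.64,0.2],[0,0,0],1]]' >/dev/null
python3 -m pendant '[[[0.78,0.64,0.2],[0,0,0],1],[[0.78,0.64,0.2],[0,0,0],1],[[0.78,0.64,0.2],[0,0,0],1],[[0.78,0.64,0.2],[0,0,0],1],[[0.78,0.64,0.2],[0,0,0],1]]' >/dev/null
python3 -m pendant '[[[0.78,0.64,0.2],[0,0,0],1],[[0.78,0.64,0.2],[0,0,0],1],[[0.78,0.64,0.2],[0,0,0],1],[[0.78,0.64,0.2],[0,0,0],1],[[0.78,0.64,0.2],[0,0,0],1],[[0.78,0.64,0.2],[0,0,0],1],[[0.78,0.64,0.2],[0,0,0],1]]'
```

```text
time_s: 2.0
eef_pos: [0.2354, -0.527, 0.2115]
tool_rot: [[0.005, 1.0, -0.0], [1.0, -0.005, -0.0], [-0.0, -0.0, -1.0]]
wrist_force: [-0.8, -1.7, 0.8]
opening: 0.0851
grip_force: 0.0
time_s: 3.42
eef_pos: [0.4269, -0.2976, 0.1516]
tool_rot: [[0.011, 1.0, 0.0], [1.0, -0.011, -0.001], [-0.001, 0.0, -1.0]]
wrist_force: [0.0, 0.8, -0.5]
opening: 0.0856
grip_force: 0.0
```

```bash
python3 -m pendant '[[[0.085,-0.02,0.7],[0,0,-0.005],1],[[0.085,-0.02,0.7],[0,0,-0.005],1],[[0.085,-0.02,0.7],[0,0,-0.005],1],[[0.085,-0.02,0.7],[0,0,-0.005],1],[[0.085,-0.02,0.7],[0,0,-0.005],1]]'
python3 - <<'E'
from h import *
p,P=cloud('wrist');cv2.imwrite('pics/w1.png',p[:,:,::-1])
w=P.reshape(-1,3);w=w[(w[:,2]>.03)&(w[:,2]<.05)&(abs(w[:,0]-.425)<.03)&(abs(w[:,1]+.289)<.03)]
print(len(w),w.min(0),w.max(0))
E
```

```text
time_s: 3.83
eef_pos: [0.4267, -0.2881, 0.0831]
tool_rot: [[-0.002, 1.0, 0.002], [1.0, 0.002, -0.001], [-0.001, 0.002, -1.0]]
wrist_force: [0.5, 0.2, 0.9]
opening: 0.0852
grip_force: 0.0
943 [ 0.41409446 -0.2964499   0.03010516] [ 0.43842192 -0.27675397  0.04684485]
```

View pics/w1.png

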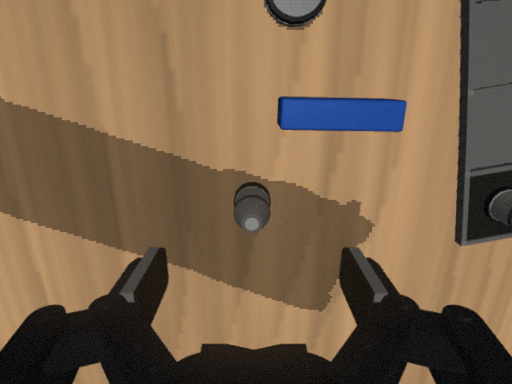

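The wrist picture shows the objective centred between the fingers at (252,208), with the blue block clear of them at (340,115). Its centre comes out at (0.426,-0.287), which agrees with the top view. Going down to grip.

```bash
python3 -m pendant '[[[0,0,0.4],[0,0,0],1],[[0,0,0.6],[0,0,0],1],[[0,0,0.76],[0,0,0],1],[[0,0,0.76],[0,0,0],1],[[0,0,0.76],[0,0,0],0.6],[[0,0,0.76],[0,0,0],0],[[0,0,0.76],[0,0,0],0],[[0,0,0.76],[0,0,0],0],[[0,0,0.76],[0,0,0],0],[[0,0,0.76],[0,0,0],0]]' 30
python3 -m pendant '[[[0,0,0],[0,0,0],0],[[0,0,0],[0,0,0],0],[[0,0,0],[0,0,0],0],[[0,0,0],[0,0,0],0],[[0,0,0],[0,0,0],0],[[0,0,0],[0,0,0],0]]' 30
```

```text
time_s: 4.72
eef_pos: [0.4267, -0.2871, 0.0064]
tool_rot: [[-0.003, 1.0, 0.001], [1.0, 0.003, -0.001], [-0.001, 0.001, -1.0]]
wrist_force: [-1.9, 0.3, 8.5]
opening: 0.0245
grip_force: 29.0
time_s: 5.22
eef_pos: [0.4267, -0.2871, 0.0064]
tool_rot: [[-0.003, 1.0, 0.001], [1.0, 0.003, -0.001], [-0.001, 0.001, -1.0]]
wrist_force: [-2.0, 1.7, 7.4]
opening: 0.0245
grip_force: 29.0
```

```bash
python3 -m pendant '[[[0,0,-0.1],[0,0,0],0],[[0,0,-0.3],[0,0,0],0],[[0,0,-0.6],[0,0,0],0],[[0,0,-0.95],[0,0,0],0],[[0,0,-0.95],[0,0,0],0]]'
python3 -m pendant '[[[0.07,0.23,0],[0,0,0],0],[[0.14,0.46,0],[0,0,0],0],[[0.21,0.7,0],[0,0,0],0],[[0.28,0.93,0],[0,0,0],0],[[0.28,0.93,0],[0,0,0],0]]' >/dev/null
python3 -m pendant '[[[0.07,0.23,0],[0,0,0],0],[[0.14,0.46,0],[0,0,0],0],[[0.21,0.7,0],[0,0,0],0],[[0.28,0.93,0],[0,0,0],0],[[0.28,0.93,0],[0,0,0],0],[[0.28,0.93,0],[0,0,0],0],[[0.28,0.93,0],[0,0,0],0]]'
python3 - <<'E'
from h import *
p,P=cloud('wrist');cv2.imwrite('pics/w2.png',p[:,:,::-1])
E
```

```text
time_s: 5.63
eef_pos: [0.4294, -0.2881, 0.1071]
tool_rot: [[-0.004, 1.0, 0.007], [1.0, 0.004, -0.005], [-0.005, 0.007, -1.0]]
wrist_force: [1.4, -1.0, -0.7]
opening: 0.0243
grip_force: 29.6
time_s: 6.63
eef_pos: [0.6114, -0.2303, 0.1003]
tool_rot: [[-0.003, 1.0, -0.001], [1.0, 0.003, -0.0], [-0.0, -0.001, -1.0]]
wrist_force: [-0.5, -0.3, -1.1]
opening: 0.0241
grip_force: 29.9
```

View pics/w2.png

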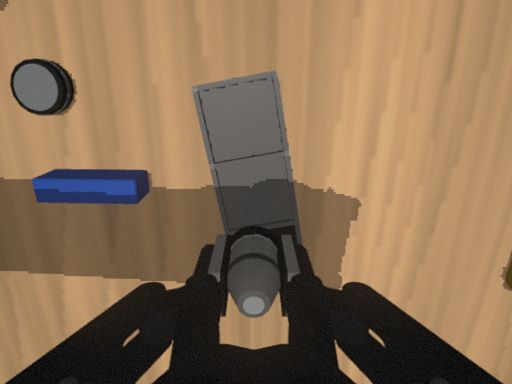

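The objective is held upright at (253,280), over the middle compartment. Lowering it gently and opening part-way.

```bash
python3 -m pendant '[[[0,0.01,0.3],[0,0,0],0],[[0,0.01,0.55],[0,0,0],0],[[0,0.01,0.75],[0,0,0],0],[[0,0.01,0.84],[0,0,0],0],[[0,0.01,0.87],[0,0,0],0],[[0,0.01,0.89],[0,0,0],0],[[0,0.01,0.9],[0,0,0],0],[[0,0.01,0.9],[0,0,0],0],[[0,0.01,0.9],[0,0,0],0]]'
```

```text
time_s: 7.43
eef_pos: [0.6136, -0.2302, 0.0115]
tool_rot: [[-0.003, 1.0, 0.002], [1.0, 0.003, -0.001], [-0.001, 0.002, -1.0]]
wrist_force: [0.7, -0.1, -1.7]
opening: 0.0242
grip_force: 29.9
```

```bash
python3 -m pendant '[[[0,0,0.01],[0,0,0],0],[[0,0,0.01],[0,0,0],0],[[0,0,0.01],[0,0,0],0.4],[[0,0,0.01],[0,0,0],0.6],[[0,0,0.01],[0,0,0],0.6],[[0,0,0.01],[0,0,0],0.6],[[0,0,0.01],[0,0,0],0.6]]'
python3 -m pendant '[[[0,0,-0.1],[0,0,0],0.6],[[0,0,-0.4],[0,0,0],0.6],[[0,0,-0.8],[0,0,0],0.6],[[0,0,-1],[0,0,0],1],[[0,0,-1],[0,0,0],1],[[0,0,-1],[0,0,0],1]]'
python3 - <<'E'
from h import *
p,P=cloud('wrist')
w=P.reshape(-1,3);w=w[(w[:,2]>.042)&(w[:,2]<.06)&(abs(w[:,0]-.613)<.03)&(abs(w[:,1]+.23)<.03)]
print(len(w),w.min(0),w.max(0))
E
```

```text
time_s: 8.02
eef_pos: [0.613, -0.23, 0.0093]
tool_rot: [[-0.003, 1.0, -0.0], [1.0, 0.003, -0.0], [-0.0, -0.0, -1.0]]
wrist_force: [0.3, 0.0, -0.3]
opening: 0.0513
grip_force: 0.0
time_s: 8.52
eef_pos: [0.614, -0.2302, 0.1117]
tool_rot: [[-0.003, 1.0, 0.003], [1.0, 0.003, -0.001], [-0.001, 0.003, -1.0]]
wrist_force: [-0.5, -0.0, 0.3]
opening: 0.0841
grip_force: 0.0
469 [ 0.60500101 -0.23888718  0.04203643] [ 0.62365602 -0.22259363  0.05095183]
```

```bash
python3 -m pendant '[[[0.42,-0.8,0],[0,0,0],1],[[0.42,-0.8,0],[0,0,0],1],[[0.42,-0.8,0],[0,0,0],1],[[0.42,-0.8,0],[0,0,0],1],[[0.42,-0.8,0],[0,0,0],1]]' >/dev/null
python3 -m pendant '[[[0.42,-0.8,0],[0,0,0],1],[[0.42,-0.8,0],[0,0,0],1],[[0.42,-0.8,0.1],[0,0,0],1],[[0.42,-0.8,0.3],[0,0,0],1],[[0.42,-0.8,0.3],[0,0,0],1],[[0.42,-0.8,0.3],[0,0,0],1],[[0.42,-0.8,0.3],[0,0,0],1]]'
python3 - <<'E'
from h import *
p,P=cloud('wrist')
w=P.reshape(-1,3);w=w[(w[:,2]>.008)&(w[:,2]<.03)&(abs(w[:,0]-.453)<.03)&(abs(w[:,1]+.146)<.03)]
print(len(w),w.min(0),w.max(0),(w.min(0)+w.max(0))/2)
E
```

```text
time_s: 9.57
eef_pos: [0.4539, -0.1468, 0.08]
tool_rot: [[-0.003, 1.0, 0.001], [1.0, 0.003, 0.001], [0.001, 0.001, -1.0]]
wrist_force: [1.1, 1.2, 0.9]
opening: 0.0855
grip_force: 0.0
2269 [ 0.43334887 -0.1664786   0.00800455] [ 0.47307683 -0.12596327  0.01736371] [ 0.45321285 -0.14622094  0.01268413]
```

```bash
python3 -m pendant '[[[0,0,0.4],[0,0,0],1],[[0,0,0.6],[0,0,0],1],[[0,0,0.76],[0,0,0],1],[[0,0,0.76],[0,0,0],1],[[0,0,0.76],[0,0,0],0.6],[[0,0,0.76],[0,0,0],0.3],[[0,0,0.76],[0,0,0],0],[[0,0,0.76],[0,0,0],0],[[0,0,0.76],[0,0,0],0],[[0,0,0.76],[0,0,0],0]]' 30
python3 -m pendant '[[[0,0,0],[0,0,0],0],[[0,0,0],[0,0,0],0],[[0,0,0],[0,0,0],0]]' 30
python3 -m pendant '[[[0,0,-0.05],[0,0,0],0],[[0,0,-0.1],[0,0,0],0],[[0,0,-0.2],[0,0,0],0],[[0,0,-0.3],[0,0,0],0],[[0,0,-0.3],[0,0,0],0]]'
python3 - <<'E'
from h import *
p,P=cloud('wrist');cv2.imwrite('pics/w3.png',p[:,:,::-1])
E
```

```text
time_s: 10.45
eef_pos: [0.4537, -0.1469, 0.0047]
tool_rot: [[-0.003, 1.0, 0.002], [1.0, 0.003, -0.001], [-0.001, 0.002, -1.0]]
wrist_force: [-1.3, 0.8, 8.0]
opening: 0.0386
grip_force: 29.2
time_s: 10.7
eef_pos: [0.4537, -0.1469, 0.0047]
tool_rot: [[-0.003, 1.0, 0.002], [1.0, 0.003, -0.001], [-0.001, 0.002, -1.0]]
wrist_force: [-2.3, 0.2, 8.1]
opening: 0.0387
grip_force: 29.2
time_s: 11.12
eef_pos: [0.4541, -0.147, 0.0358]
tool_rot: [[-0.003, 1.0, 0.003], [1.0, 0.003, -0.002], [-0.002, 0.003, -1.0]]
wrist_force: [1.0, -0.2, 0.3]
opening: 0.0386
grip_force: 30.2
```

View pics/w3.png

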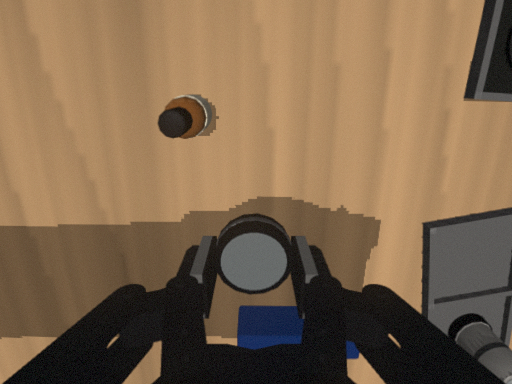

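The filter is held level at (253,260). Carrying it to the filter tray.

```bash
python3 -m pendant '[[[0,0,-0.2],[0,0,0],0],[[0,0,-0.5],[0,0,0],0],[[0,0,-0.7],[0,0,0],0],[[0,0,-0.7],[0,0,0],0]]' >/dev/null
python3 -m pendant '[[[0.2,0.2,0],[0,0,0],0],[[0.4,0.4,0],[0,0,0],0],[[0.65,0.6,0],[0,0,0],0],[[0.85,0.78,0],[0,0,0],0],[[0.85,0.78,0],[0,0,0],0]]' >/dev/null
python3 -m pendant '[[[0.2,0.2,0],[0,0,0],0],[[0.4,0.4,0],[0,0,0],0],[[0.65,0.6,0],[0,0,0],0],[[0.85,0.78,0.1],[0,0,0],0],[[0.85,0.78,0.3],[0,0,0],0],[[0.85,0.78,0.5],[0,0,0],0],[[0.85,0.78,0.6],[0,0,0],0],[[0.85,0.78,0.6],[0,0,0],0],[[0.85,0.78,0.6],[0,0,0],0]]'
python3 - <<'E'
from h import *
p,P=cloud('top');cv2.imwrite('pics/t2.png',cv2.resize(p[120:280,100:440,::-1],None,fx=2,fy=2))
E
```

```text
time_s: 12.67
eef_pos: [0.6077, 0.0235, 0.043]
tool_rot: [[-0.003, 1.0, -0.001], [1.0, 0.003, -0.0], [-0.0, -0.001, -1.0]]
wrist_force: [-0.1, -0.6, -0.5]
opening: 0.0384
grip_force: 30.5
```

View pics/t2.png

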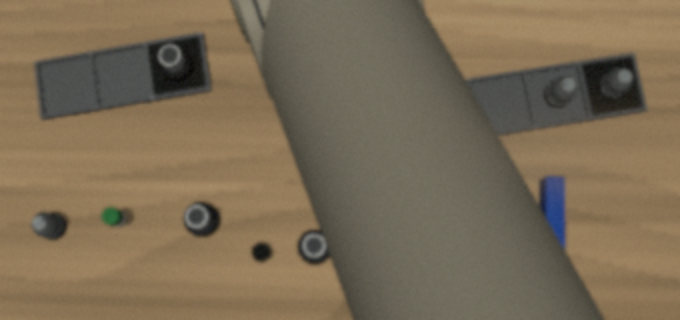

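The arm hides the filter tray, but the placed objective stands in its compartment at (562,90). Lowering the filter using the measured positions.

```bash
python3 -m pendant '[[[-0.01,0.02,0.1],[0,0,0],0],[[-0.01,0.02,0.2],[0,0,0],0],[[-0.01,0.02,0.28],[0,0,0],0],[[-0.01,0.02,0.31],[0,0,0],0],[[-0.01,0.02,0.325],[0,0,0],0],[[-0.01,0.02,0.335],[0,0,0],0],[[-0.01,0.02,0.335],[0,0,0],0],[[-0.01,0.02,0.335],[0,0,0],0]]'
```

```text
time_s: 13.38
eef_pos: [0.6104, 0.0231, 0.0101]
tool_rot: [[-0.003, 1.0, 0.001], [1.0, 0.003, -0.0], [-0.0, 0.001, -1.0]]
wrist_force: [-0.7, -0.1, 0.3]
opening: 0.0383
grip_force: 30.5
```

```bash
python3 -m pendant '[[[0,0,0.01],[0,0,0],0],[[0,0,0.01],[0,0,0],0],[[0,0,0.01],[0,0,0],0.55],[[0,0,0.01],[0,0,0],0.7],[[0,0,0.01],[0,0,0],0.7],[[0,0,0.01],[0,0,0],0.7],[[0,0,0.01],[0,0,0],0.7]]'
python3 -m pendant '[[[0,0,-0.1],[0,0,0],0.75],[[0,0,-0.4],[0,0,0],1],[[0,0,-0.8],[0,0,0],1],[[0,0,-1],[0,0,0],1],[[0,0,-1],[0,0,0],1],[[0,0,-1],[0,0,0],1]]'
python3 - <<'E'
from h import *
p,P=cloud('wrist')
w=P.reshape(-1,3);w=w[(w[:,2]>.0125)&(w[:,2]<.03)&(abs(w[:,0]-.61)<.027)&(abs(w[:,1]-.0225)<.027)]
print(len(w),w.min(0),w.max(0),(w.min(0)+w.max(0))/2)
E
```

```text
time_s: 13.97
eef_pos: [0.6102, 0.023, 0.0089]
tool_rot: [[-0.003, 1.0, 0.0], [1.0, 0.003, -0.0], [-0.0, 0.0, -1.0]]
wrist_force: [-0.9, 0.2, -0.2]
opening: 0.0599
grip_force: 0.0
time_s: 14.47
eef_pos: [0.611, 0.0231, 0.1109]
tool_rot: [[-0.003, 1.0, 0.003], [1.0, 0.003, -0.0], [-0.0, 0.003, -1.0]]
wrist_force: [-0.1, -0.8, -0.4]
opening: 0.0856
grip_force: 0.0
1818 [0.59094615 0.00396782 0.01250591] [0.63095988 0.0441     0.02119318] [0.61095301 0.02403391 0.01684954]
```

```bash
python3 -m pendant '[[[-0.02,-0.81,0],[0,0,0],1],[[-0.02,-0.81,0],[0,0,0],1],[[-0.02,-0.81,0],[0,0,0],1],[[-0.02,-0.81,0],[0,0,0],1]]' >/dev/null
python3 -m pendant '[[[-0.02,-0.81,0],[0,0,0],1],[[-0.02,-0.81,0],[0,0,0],1],[[-0.02,-0.81,0.1],[0,0,0],1],[[-0.02,-0.81,0.2],[0,0,0],1],[[-0.02,-0.81,0.2],[0,0,0],1],[[-0.02,-0.81,0.2],[0,0,0],1],[[-0.02,-0.81,0.2],[0,0,0],1]]'
python3 - <<'E'
from h import *
p,P=cloud('wrist')
w=P.reshape(-1,3);w=w[(w[:,2]>.03)&(w[:,2]<.05)&(abs(w[:,0]-.448)<.03)&(abs(w[:,1]-.019)<.03)]
print(len(w),w.min(0),w.max(0),(w.min(0)+w.max(0))/2)
E
```

```text
time_s: 15.43
eef_pos: [0.4493, 0.019, 0.0888]
tool_rot: [[-0.004, 1.0, -0.0], [1.0, 0.004, 0.002], [0.002, -0.0, -1.0]]
wrist_force: [-0.6, 0.0, 0.3]
opening: 0.0856
grip_force: 0.0
1040 [0.43828834 0.00904365 0.03002374] [0.46040385 0.03155334 0.04712523] [0.44934609 0.0202985  0.03857448]
```

```bash
python3 -m pendant '[[[0.01,0,0.3],[0,0,0],1],[[0.01,0,0.5],[0,0,0],1],[[0.01,0,0.66],[0,0,0],1],[[0.01,0,0.66],[0,0,0],1],[[0.01,0,0.66],[0,0,0],0.6],[[0.01,0,0.66],[0,0,0],0.3],[[0.01,0,0.66],[0,0,0],0],[[0.01,0,0.66],[0,0,0],0],[[0.01,0,0.66],[0,0,0],0],[[0.01,0,0.66],[0,0,0],0]]' 30
python3 -m pendant '[[[0,0,0],[0,0,0],0],[[0,0,0],[0,0,0],0],[[0,0,0],[0,0,0],0]]' 30
python3 -m pendant '[[[0,0,-0.05],[0,0,0],0],[[0,0,-0.1],[0,0,0],0],[[0,0,-0.2],[0,0,0],0],[[0,0,-0.3],[0,0,0],0],[[0,0,-0.3],[0,0,0],0]]'
python3 - <<'E'
from h import *
p,P=cloud('wrist');cv2.imwrite('pics/w4.png',p[:,:,::-1])
E
```

```text
time_s: 16.32
eef_pos: [0.4487, 0.0194, 0.0235]
tool_rot: [[-0.003, 1.0, 0.001], [1.0, 0.003, -0.0], [-0.0, 0.001, -1.0]]
wrist_force: [-1.1, 0.9, 5.2]
opening: 0.022
grip_force: 29.1
time_s: 16.57
eef_pos: [0.4487, 0.0194, 0.0235]
tool_rot: [[-0.003, 1.0, 0.001], [1.0, 0.003, -0.001], [-0.001, 0.001, -1.0]]
wrist_force: [-1.2, -0.4, 6.5]
opening: 0.0218
grip_force: 29.1
time_s: 16.98
eef_pos: [0.4495, 0.0196, 0.0551]
tool_rot: [[-0.003, 1.0, 0.003], [1.0, 0.003, -0.0], [-0.0, 0.003, -1.0]]
wrist_force: [0.4, 0.5, 0.8]
opening: 0.0221
grip_force: 29.6
```

View pics/w4.png

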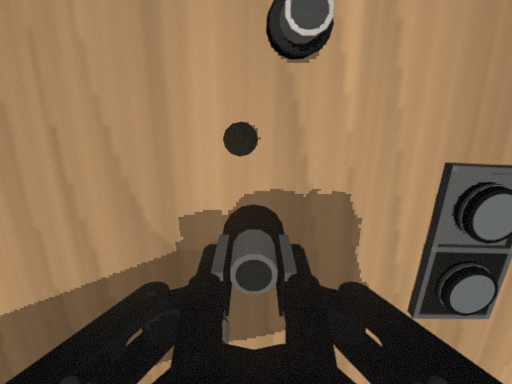

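The eyepiece is held upright at (253,272), and the filter sits in its compartment at (488,212). Carrying the eyepiece to the eyepiece tray's middle compartment.

```bash
python3 -m pendant '[[[0,0,-0.2],[0,0,0],0],[[0,0,-0.5],[0,0,0],0],[[0,0,-0.75],[0,0,0],0],[[0,0,-0.75],[0,0,0],0]]' >/dev/null
python3 -m pendant '[[[0.2,0.17,0],[0,0,0],0],[[0.4,0.34,0],[0,0,0],0],[[0.6,0.5,0],[0,0,0],0],[[0.7,0.59,0],[0,0,0],0],[[0.7,0.59,0],[0,0,0],0]]' >/dev/null
python3 -m pendant '[[[0.2,0.17,0],[0,0,0],0],[[0.4,0.34,0],[0,0,0],0],[[0.6,0.5,0],[0,0,0],0],[[0.7,0.59,0],[0,0,0],0],[[0.7,0.59,0],[0,0,0],0]]' >/dev/null
python3 -m pendant '[[[0.2,0.17,0],[0,0,0],0],[[0.4,0.34,0],[0,0,0],0],[[0.6,0.5,0],[0,0,0],0],[[0.7,0.59,0.1],[0,0,0],0],[[0.7,0.59,0.3],[0,0,0],0],[[0.7,0.59,0.5],[0,0,0],0],[[0.7,0.59,0.6],[0,0,0],0],[[0.7,0.59,0.6],[0,0,0],0],[[0.7,0.59,0.6],[0,0,0],0]]'
```

```text
time_s: 18.95
eef_pos: [0.6241, 0.2292, 0.0677]
tool_rot: [[-0.003, 1.0, -0.001], [1.0, 0.003, -0.001], [-0.001, -0.001, -1.0]]
wrist_force: [0.6, 0.8, -0.8]
opening: 0.022
grip_force: 29.7
```

```bash
python3 -m pendant '[[[0,0.02,0.1],[0,0,0],0],[[0,0.02,0.22],[0,0,0],0],[[0,0.02,0.32],[0,0,0],0],[[0,0.02,0.37],[0,0,0],0],[[0,0.02,0.385],[0,0,0],0],[[0,0.02,0.395],[0,0,0],0],[[0,0.02,0.395],[0,0,0],0],[[0,0.02,0.395],[0,0,0],0]]'
```

```text
time_s: 19.62
eef_pos: [0.6266, 0.2303, 0.0287]
tool_rot: [[-0.004, 1.0, 0.001], [1.0, 0.004, 0.0], [0.0, 0.001, -1.0]]
wrist_force: [-1.2, -0.1, 0.4]
opening: 0.0218
grip_force: 29.8
```

Then release it, and go for the second eyepiece at (473,135).

```bash
python3 -m pendant '[[[0,0,0.01],[0,0,0],0],[[0,0,0.01],[0,0,0],0],[[0,0,0.01],[0,0,0],0.4],[[0,0,0.01],[0,0,0],0.6],[[0,0,0.01],[0,0,0],0.6],[[0,0,0.01],[0,0,0],0.6],[[0,0,0.01],[0,0,0],0.6]]'
python3 -m pendant '[[[0,0,-0.1],[0,0,0],0.6],[[0,0,-0.4],[0,0,0],0.6],[[0,0,-0.8],[0,0,0],0.6],[[0,0,-0.9],[0,0,0],1],[[0,0,-0.9],[0,0,0],1],[[0,0,-0.9],[0,0,0],1]]'
python3 - <<'E'
from h import *
p,P=cloud('wrist')
w=P.reshape(-1,3);w=w[(w[:,2]>.03)&(w[:,2]<.06)&(abs(w[:,0]-.626)<.03)&(abs(w[:,1]-.229)<.03)]
print(len(w),w.min(0),w.max(0),(w.min(0)+w.max(0))/2)
E
python3 -m pendant '[[[-0.47,-0.77,0],[0,0,0],1],[[-0.47,-0.77,0],[0,0,0],1],[[-0.47,-0.77,0],[0,0,0],1],[[-0.47,-0.77,0],[0,0,0],1],[[-0.47,-0.77,0],[0,0,0],1]]' >/dev/null
python3 -m pendant '[[[-0.47,-0.77,0],[0,0,0],1],[[-0.47,-0.77,0],[0,0,0],1],[[-0.47,-0.77,0.1],[0,0,0],1],[[-0.47,-0.77,0.3],[0,0,0],1],[[-0.47,-0.77,0.3],[0,0,0],1],[[-0.47,-0.77,0.3],[0,0,0],1],[[-0.47,-0.77,0.3],[0,0,0],1]]'
python3 - <<'E'
from h import *
p,P=cloud('wrist')
w=P.reshape(-1,3);w=w[(w[:,2]>.03)&(w[:,2]<.05)&(abs(w[:,0]-.473)<.03)&(abs(w[:,1]-.135)<.03)]
print(len(w),w.min(0),w.max(0),(w.min(0)+w.max(0))/2)
E
```

```text
time_s: 20.2
eef_pos: [0.6264, 0.23, 0.0273]
tool_rot: [[-0.003, 1.0, -0.0], [1.0, 0.003, -0.0], [-0.0, -0.0, -1.0]]
wrist_force: [0.1, 0.1, -0.4]
opening: 0.0511
grip_force: 0.0
time_s: 20.7
eef_pos: [0.6269, 0.2303, 0.1188]
tool_rot: [[-0.003, 1.0, 0.002], [1.0, 0.003, 0.0], [0.0, 0.002, -1.0]]
wrist_force: [1.0, 0.0, -0.0]
opening: 0.0843
grip_force: 0.0
865 [0.61630348 0.22012031 0.03003293] [0.63831531 0.24231555 0.05108859] [0.6273094  0.23121793 0.04056076]
time_s: 21.75
eef_pos: [0.4737, 0.1367, 0.088]
tool_rot: [[-0.004, 1.0, 0.0], [1.0, 0.004, 0.001], [0.001, 0.0, -1.0]]
wrist_force: [-0.1, -0.6, -0.8]
opening: 0.0855
grip_force: 0.0
1040 [0.46377207 0.12574889 0.03006451] [0.48598165 0.14817897 0.04760011] [0.47487686 0.13696393 0.03883231]
```

```bash
python3 -m pendant '[[[0,0.01,0.3],[0,0,0],1],[[0,0.01,0.5],[0,0,0],1],[[0,0.01,0.64],[0,0,0],1],[[0,0.01,0.64],[0,0,0],1],[[0,0.01,0.64],[0,0,0],0.6],[[0,0.01,0.64],[0,0,0],0.3],[[0,0.01,0.64],[0,0,0],0],[[0,0.01,0.64],[0,0,0],0],[[0,0.01,0.64],[0,0,0],0],[[0,0.01,0.64],[0,0,0],0]]' 30
python3 -m pendant '[[[0,0,0],[0,0,0],0],[[0,0,0],[0,0,0],0],[[0,0,0],[0,0,0],0]]' 30
python3 -m pendant '[[[0,0,-0.05],[0,0,0],0],[[0,0,-0.15],[0,0,0],0],[[0,0,-0.4],[0,0,0],0],[[0,0,-0.7],[0,0,0],0],[[0,0,-1],[0,0,0],0],[[0,0,-1],[0,0,0],0]]'
python3 -m pendant '[[[0.2,0.2,0],[0,0,0],0],[[0.4,0.4,0],[0,0,0],0],[[0.6,0.6,0],[0,0,0],0],[[0.75,0.7,0],[0,0,0],0],[[0.75,0.7,0],[0,0,0],0]]' >/dev/null
python3 -m pendant '[[[0.2,0.2,0],[0,0,0],0],[[0.4,0.4,0],[0,0,0],0],[[0.6,0.6,0],[0,0,0],0],[[0.75,0.7,0.1],[0,0,0],0],[[0.75,0.7,0.3],[0,0,0],0],[[0.75,0.7,0.5],[0,0,0],0],[[0.75,0.7,0.6],[0,0,0],0],[[0.75,0.7,0.6],[0,0,0],0],[[0.75,0.7,0.6],[0,0,0],0]]'
python3 - <<'E'
from h import *
p,P=cloud('wrist');cv2.imwrite('pics/w5.png',p[:,:,::-1])
E
```

```text
time_s: 22.63
eef_pos: [0.4742, 0.1356, 0.0241]
tool_rot: [[-0.003, 1.0, 0.001], [1.0, 0.003, -0.0], [-0.0, 0.001, -1.0]]
wrist_force: [-0.6, -0.8, 5.4]
opening: 0.0217
grip_force: 29.1
time_s: 22.88
eef_pos: [0.4742, 0.1356, 0.0241]
tool_rot: [[-0.003, 1.0, 0.001], [1.0, 0.003, -0.0], [-0.0, 0.001, -1.0]]
wrist_force: [-1.0, -0.9, 6.3]
opening: 0.0219
grip_force: 29.1
time_s: 23.38
eef_pos: [0.4764, 0.137, 0.1293]
tool_rot: [[-0.004, 1.0, 0.008], [1.0, 0.004, 0.001], [0.001, 0.008, -1.0]]
wrist_force: [1.4, 0.4, -0.8]
opening: 0.0214
grip_force: 29.6
time_s: 24.55
eef_pos: [0.6132, 0.2855, 0.0637]
tool_rot: [[-0.003, 1.0, -0.0], [1.0, 0.003, -0.0], [-0.0, -0.0, -1.0]]
wrist_force: [0.5, 0.4, 0.7]
opening: 0.0217
grip_force: 29.8
```

View pics/w5.png

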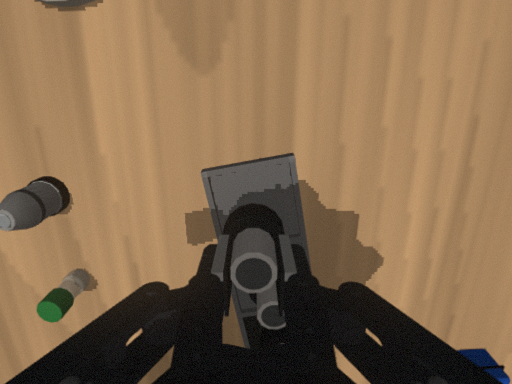

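The eyepiece is upright at (253,270) over the end compartment, with the first one standing behind it at (272,315). Lowering and releasing.

```bash
python3 -m pendant '[[[0.02,0.015,0.1],[0,0,0],0],[[0.02,0.015,0.2],[0,0,0],0],[[0.02,0.015,0.29],[0,0,0],0],[[0.02,0.015,0.33],[0,0,0],0],[[0.02,0.015,0.34],[0,0,0],0],[[0.02,0.015,0.35],[0,0,0],0],[[0.02,0.015,0.35],[0,0,0],0],[[0.02,0.015,0.35],[0,0,0],0]]'
```

```text
time_s: 25.27
eef_pos: [0.6147, 0.2881, 0.0283]
tool_rot: [[-0.004, 1.0, 0.0], [1.0, 0.004, 0.0], [0.0, 0.0, -1.0]]
wrist_force: [-0.6, -0.4, -0.4]
opening: 0.022
grip_force: 29.8
```

```bash
python3 -m pendant '[[[0,0,0.004],[0,0,0],0],[[0,0,0.004],[0,0,0],0],[[0,0,0.004],[0,0,0],0.4],[[0,0,0.004],[0,0,0],0.6],[[0,0,0.004],[0,0,0],0.6],[[0,0,0.004],[0,0,0],0.6],[[0,0,0.004],[0,0,0],0.6]]'
python3 -m pendant '[[[0,0,-0.1],[0,0,0],0.6],[[0,0,-0.4],[0,0,0],0.6],[[0,0,-0.8],[0,0,0],0.6],[[0,0,-0.9],[0,0,0],1],[[0,0,-0.9],[0,0,0],1],[[0,0,-0.9],[0,0,0],1]]'
python3 - <<'E'
from h import *
p,P=cloud('wrist')
w=P.reshape(-1,3);w=w[(w[:,2]>.03)&(w[:,2]<.06)&(abs(w[:,0]-.615)<.03)&(abs(w[:,1]-.288)<.03)]
print(len(w),w.min(0),w.max(0),(w.min(0)+w.max(0))/2)
E
python3 -m pendant '[[[0.03,-0.75,0],[0,0,0],1],[[0.03,-0.75,0],[0,0,0],1],[[0.03,-0.75,0],[0,0,0],1],[[0.03,-0.75,0],[0,0,0],1],[[0.03,-0.75,0],[0,0,0],1]]' >/dev/null
python3 -m pendant '[[[0.03,-0.75,0],[0,0,0],1],[[0.03,-0.75,0],[0,0,0],1],[[0.03,-0.75,0.1],[0,0,0],1],[[0.03,-0.75,0.3],[0,0,0],1],[[0.03,-0.75,0.3],[0,0,0],1],[[0.03,-0.75,0.3],[0,0,0],1],[[0.03,-0.75,0.3],[0,0,0],1]]'
python3 - <<'E'
from h import *
p,P=cloud('wrist')
w=P.reshape(-1,3);w=w[(w[:,2]>.03)&(w[:,2]<.05)&(abs(w[:,0]-.465)<.03)&(abs(w[:,1]-.293)<.03)]
print(len(w),w.min(0),w.max(0),(w.min(0)+w.max(0))/2)
E
```

```text
time_s: 25.85
eef_pos: [0.6147, 0.288, 0.0278]
tool_rot: [[-0.003, 1.0, 0.0], [1.0, 0.003, -0.0], [-0.0, 0.0, -1.0]]
wrist_force: [-0.3, 0.5, -0.7]
opening: 0.0511
grip_force: 0.0
time_s: 26.35
eef_pos: [0.6152, 0.2883, 0.1194]
tool_rot: [[-0.003, 1.0, 0.002], [1.0, 0.003, 0.001], [0.001, 0.002, -1.0]]
wrist_force: [0.2, -0.6, -0.3]
opening: 0.0842
grip_force: 0.0
853 [0.60433418 0.27850751 0.03000964] [0.6265332  0.30062733 0.05128849] [0.61543369 0.28956742 0.04064907]
time_s: 27.4
eef_pos: [0.4656, 0.2937, 0.0884]
tool_rot: [[-0.003, 1.0, -0.0], [1.0, 0.003, 0.001], [0.001, -0.0, -1.0]]
wrist_force: [-0.5, 0.5, 0.8]
opening: 0.0852
grip_force: 0.0
904 [0.45256302 0.28682436 0.03000707] [0.47669252 0.30710586 0.04715591] [0.46462777 0.29696511 0.03858149]
```

```bash
python3 -m pendant '[[[0.015,0,0.4],[0,0,0],1],[[0.015,0,0.6],[0,0,0],1],[[0.015,0,0.81],[0,0,0],1],[[0.015,0,0.81],[0,0,0],1],[[0.015,0,0.81],[0,0,0],0.6],[[0.015,0,0.81],[0,0,0],0.3],[[0.015,0,0.81],[0,0,0],0],[[0.015,0,0.81],[0,0,0],0],[[0.015,0,0.81],[0,0,0],0],[[0.015,0,0.81],[0,0,0],0]]' 30
python3 -m pendant '[[[0,0,0],[0,0,0],0],[[0,0,0],[0,0,0],0],[[0,0,0],[0,0,0],0]]' 30
python3 -m pendant '[[[0,0,-0.05],[0,0,0],0],[[0,0,-0.15],[0,0,0],0],[[0,0,-0.4],[0,0,0],0],[[0,0,-0.7],[0,0,0],0],[[0,0,-1],[0,0,0],0],[[0,0,-1],[0,0,0],0]]'
python3 -m pendant '[[[-0.2,0.06,0],[0,0,0],0],[[-0.45,0.14,0],[0,0,0],0],[[-0.7,0.21,0],[0,0,0],0],[[-0.935,0.275,0],[0,0,0],0],[[-0.935,0.275,0],[0,0,0],0]]'
python3 - <<'E'
from h import *
p,P=cloud('wrist');cv2.imwrite('pics/w6.png',p[:,:,::-1])
E
```

```text
time_s: 28.28
eef_pos: [0.4651, 0.2953, 0.008]
tool_rot: [[-0.003, 1.0, 0.001], [1.0, 0.003, 0.0], [0.0, 0.001, -1.0]]
wrist_force: [-1.6, -0.9, 8.0]
opening: 0.024
grip_force: 28.5
time_s: 28.53
eef_pos: [0.4651, 0.2953, 0.008]
tool_rot: [[-0.003, 1.0, 0.001], [1.0, 0.003, 0.0], [0.0, 0.001, -1.0]]
wrist_force: [-2.0, -2.2, 7.6]
opening: 0.0242
grip_force: 28.5
time_s: 29.03
eef_pos: [0.4669, 0.2973, 0.1133]
tool_rot: [[-0.004, 1.0, 0.007], [1.0, 0.004, 0.004], [0.004, 0.007, -1.0]]
wrist_force: [0.4, 1.3, -0.3]
opening: 0.0235
grip_force: 37.0
time_s: 29.45
eef_pos: [0.4944, 0.196, 0.1069]
tool_rot: [[0.003, 1.0, 0.0], [1.0, -0.003, -0.003], [-0.003, 0.0, -1.0]]
wrist_force: [0.1, -0.5, -1.1]
opening: 0.0238
grip_force: 37.0
```

View pics/w6.png

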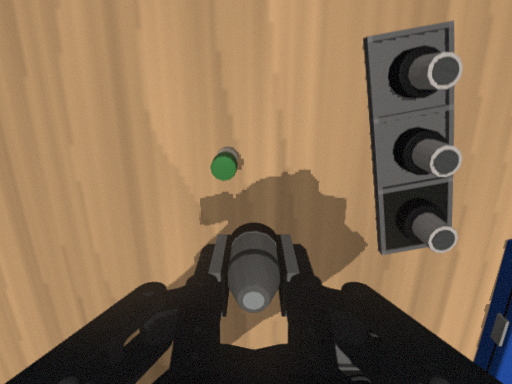

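Held upright at (253,275); both eyepieces stand in their compartments at (415,72) and (420,152). Carrying the objective on to the objective tray.

```bash
python3 -m pendant '[[[-0.25,0.07,0],[0,0,0],0],[[-0.5,0.14,0],[0,0,0],0],[[-0.7,0.21,0],[0,0,0],0],[[-0.935,0.275,0],[0,0,0],0],[[-0.935,0.275,0],[0,0,0],0]]' >/dev/null
python3 -m pendant '[[[-0.25,0.07,0],[0,0,0],0],[[-0.5,0.14,0],[0,0,0],0],[[-0.7,0.21,0],[0,0,0],0],[[-0.935,0.275,0],[0,0,0],0],[[-0.935,0.275,0],[0,0,0],0]]' >/dev/null
python3 -m pendant '[[[-0.25,0.07,0],[0,0,0],0],[[-0.5,0.14,0],[0,0,0],0],[[-0.7,0.21,0],[0,0,0],0],[[-0.935,0.275,0],[0,0,0],0],[[-0.935,0.275,0],[0,0,0],0]]' >/dev/null
python3 -m pendant '[[[-0.25,0.07,0],[0,0,0],0],[[-0.5,0.14,0],[0,0,0],0],[[-0.7,0.21,0],[0,0,0],0],[[-0.935,0.275,0],[0,0,0],0],[[-0.935,0.275,0.1],[0,0,0],0],[[-0.935,0.275,0.3],[0,0,0],0],[[-0.935,0.275,0.4],[0,0,0],0],[[-0.935,0.275,0.4],[0,0,0],0],[[-0.935,0.275,0.4],[0,0,0],0]]'
```

```text
time_s: 31.5
eef_pos: [0.6037, -0.1707, 0.0668]
tool_rot: [[-0.005, 1.0, -0.001], [1.0, 0.005, 0.001], [0.001, -0.001, -1.0]]
wrist_force: [-0.4, 0.5, -1.0]
opening: 0.0237
grip_force: 37.0
```

```bash
python3 -m pendant '[[[-0.01,-0.01,0.15],[0,0,0],0],[[-0.01,-0.01,0.3],[0,0,0],0],[[-0.01,-0.01,0.43],[0,0,0],0],[[-0.01,-0.01,0.5],[0,0,0],0],[[-0.01,-0.01,0.525],[0,0,0],0],[[-0.01,-0.01,0.54],[0,0,0],0],[[-0.01,-0.01,0.54],[0,0,0],0],[[-0.01,-0.01,0.54],[0,0,0],0]]'
```

```text
time_s: 32.17
eef_pos: [0.6033, -0.173, 0.0135]
tool_rot: [[-0.004, 1.0, 0.001], [1.0, 0.004, -0.0], [-0.0, 0.001, -1.0]]
wrist_force: [-0.4, 0.2, -0.2]
opening: 0.0239
grip_force: 37.0
```

```bash
python3 -m pendant '[[[0,0,0.01],[0,0,0],0],[[0,0,0.01],[0,0,0],0],[[0,0,0.01],[0,0,0],0.4],[[0,0,0.01],[0,0,0],0.6],[[0,0,0.01],[0,0,0],0.6],[[0,0,0.01],[0,0,0],0.6],[[0,0,0.01],[0,0,0],0.6]]'
python3 -m pendant '[[[0,0,-0.1],[0,0,0],0.6],[[0,0,-0.4],[0,0,0],0.6],[[0,0,-0.8],[0,0,0],0.6],[[0,0,-1],[0,0,0],0.6],[[0,0,-1],[0,0,0],0.6],[[0,0,-1],[0,0,0],0.6]]'
python3 -m pendant '[[[0,-0.8,-0.6],[0,0,0],0.6],[[0,-0.8,-0.6],[0,0,0],0.6],[[0,-0.8,-0.6],[0,0,0],0.6],[[0,-0.8,-0.6],[0,0,0],0.6],[[0,-0.8,-0.6],[0,0,0],0.6]]' >/dev/null
python3 -m pendant '[[[-0.8,-0.6,0],[0,0,0],0.6],[[-0.8,-0.6,0],[0,0,0],0.6],[[-0.8,-0.6,0],[0,0,0],0.6],[[-0.8,-0.6,0],[0,0,0],0.6],[[-0.8,-0.6,0],[0,0,0],0.6],[[-0.8,-0.6,0],[0,0,0],0.6]]' >/dev/null
python3 - <<'E'
from h import *
p,P=cloud('top');cv2.imwrite('pics/t3.png',cv2.resize(p[120:280,100:440,::-1],None,fx=2,fy=2))
for n,x,y,lo in [('o1',.613,-.231,.035),('o2',.6026,-.172,.035),('e1',.626,.229,.035),('e2',.6148,.288,.035),('f',.61,.0225,.0125)]:
    w=P.reshape(-1,3);w=w[(w[:,2]>lo)&(w[:,2]<.07)&(abs(w[:,0]-x)<.026)&(abs(w[:,1]-y)<.026)]
    if len(w):print(n,len(w),np.round((w.min(0)+w.max(0))/2,3),w[:,2].max().round(3))
s=get_state();print(s['eef_pos'],s['opening'],s['wrist_force'])
E
```

```text
time_s: 32.75
eef_pos: [0.6029, -0.1731, 0.012]
tool_rot: [[-0.003, 1.0, 0.0], [1.0, 0.003, -0.0], [-0.0, 0.0, -1.0]]
wrist_force: [-1.0, -0.5, 1.0]
opening: 0.0513
grip_force: 0.0
time_s: 33.25
eef_pos: [0.6038, -0.1732, 0.1142]
tool_rot: [[-0.003, 1.0, 0.003], [1.0, 0.003, -0.001], [-0.001, 0.003, -1.0]]
wrist_force: [-0.4, 0.5, 0.3]
opening: 0.051
grip_force: 0.0
o1 104 [ 0.613 -0.231  0.044] 0.053
o2 112 [ 0.602 -0.173  0.044] 0.052
e1 114 [0.626 0.23  0.045] 0.054
e2 126 [0.615 0.289 0.045] 0.054
f 299 [0.609 0.022 0.018] 0.023
[ 0.46392263 -0.25209255  0.17123342] 0.05148212903506242 [ 1.27301679 -0.07207407 -0.19879669]
```

View pics/t3.png

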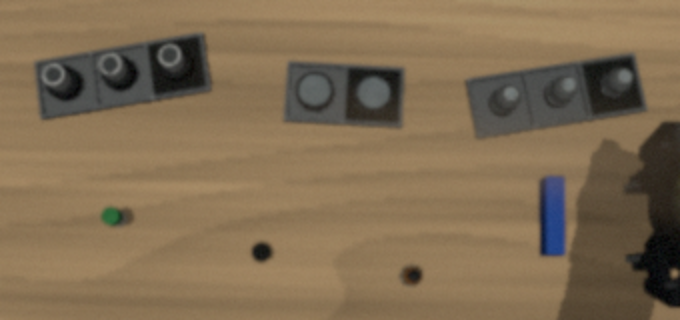

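All five stand centred in their compartments: eyepieces at (62,80) and (118,70), the filter at (316,90), objectives at (504,100) and (560,90). The arm is clear, so I'm handing in.

```bash
python3 -c "
from rig import *
print(close_job())"
```

```text
the job is handed in; nothing more can be done
None
```

The job is handed in after about 34 s of robot time: all five optics stand upright in their own compartments of the right trays, within about 2 mm of centre in the last overhead picture, though the judge's verdict was not shown.

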